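Grease the potter's wheel bearing

TASK

Get the green wheel bearing ready for greasing: first unscrew its black relief cap anticlockwise to its stop, then take the orange-handled grease coupler out of its wooden holder and press it squarely onto the tilted brass nipple until it snaps and is pressed fully home. Finish while still gripping the coupler and holding it down against the nipple's spring; the cap stays open, and the pots, jar, wrench and brush stay where they are.

Things in the scene. Friction and masses are not known exactly. Their poses are not given: they have to be found in the camera images.
- bearing: Green bearing block fixed to the bench, foot 100 x 200 mm, 60 mm high, with a 32 mm shaft 250 mm long along its y at 34 mm height. Origin at the centre of its underside, z up, yaw varies. The cap stands on its top at x +10, y +50 mm; the nipple's boss leaves the top at x 0, y -45 mm, leaning 0.45 rad from vertical towards the block's -y (away from the cap).
- cap_top (a point): Centre of the top face of the upright black round relief cap (34 mm diameter, 24 mm tall, yellow bar on top; its underside is 14 mm above the block's top, on a 24 mm neck). Its z axis is up; its x axis runs along the yellow bar and turns with the cap. It turns in place and does not rise.
- relief_cap (a joint): Angle of the relief cap, rad: 0 shut, grows as it turns anticlockwise seen from above, stops at 1.45 (open). Starts between 0 and 0.3. Light friction (0.06 N m) keeps it where it is left.
- nipple_tip (a point): Tip of the brass grease nipple (14 mm head 11 mm long with a tapered tip, on a 10 mm stem; standing 36 mm out of a 28 mm green boss). Its z axis points out of the nipple along its tilted axis, 0.45 rad from vertical; the point moves with the nipple. A round part: the coupler's turn about this axis does not matter.
- nipple (a joint): How far the nipple is pushed in along its axis, m: 0 at rest, 0.010 at the hard stop (fully home). Resistance starts at 6 N, peaks at about 14 N near 0.0015, then it snaps through (about 4 N near 0.008) and pushes back with 12 N at the stop. It springs right back out if released. A red pin beside the boss pops out and in as it snaps.
- coupler: Grease coupler, 0.25 to 0.5 kg, mouth down in its holder. Origin at the centre of its open mouth, z along its axis to the handle (up at start). Steel nose 30 mm wide at the mouth, neck 22 mm; inside, a 24 mm flare narrows over 7 mm to a 16 mm bore. Flange 46 mm wide at 50 to 56 mm from the mouth; orange square handle 30 x 30 mm at 56 to 130 mm, faces square to x and y; a 6 mm high screw on top.
- coupler_seat (a point): Centre of the flat floor of the coupler's bore, 18 mm above the mouth along the coupler's z: this floor bears on the nipple's tip.
- holder: Fixed wooden block 100 x 100 x 54 mm with a vertical 35 mm hole in the middle. Origin at the centre of its underside. The coupler's flange rests on its top, which puts the coupler's mouth 4 mm above the bench; lift it at least 60 mm straight up to clear.
- bowl_1: Loose terracotta bowl, 100 mm wide, 55 mm high, origin under its centre. Leave alone.
- bowl_2: Loose terracotta bowl, 96 mm wide, 50 mm high, origin under its centre. Leave alone.
- bowl_3: Loose white bowl, 84 mm wide, 45 mm high, origin under its centre. Leave alone.
- glaze_jar: Loose amber jar, 70 mm wide, 100 mm high, origin under its centre. Leave alone.
- vase: Loose small terracotta vase, 76 mm wide, 115 mm high, origin under its centre. Leave alone.
- wrench: Loose steel wrench lying flat, origin under its middle. Leave alone.
- brush: Loose brush lying flat, origin under its middle. Leave alone.
Things that resemble listed ones, but are neither listed nor needed, are in the scene too. Several things look just like the coupler: the one meant starts farthest to the robot's left.

How it is judged:
By the outcome, as a careful person would: the job done as asked, in the order asked, and still so for the second after the job is handed in, while the arm keeps its last pose, push and grip.
It also fails if it takes over 50 s, if anything falls off the work surface, if the arm or the gripper's body presses on something with over 40 N, if the wrist force passes 120 N, or if a joint passes its speed limit or range.

ROBOT

A 6-joint arm with a two-finger parallel gripper is mounted at the origin on the work surface. World frame = base frame: x ahead of the robot, y to its left, z up, the work surface at z = 0. Lengths are in m, angles in rad, forces in N, time in s.
With the tool pointing down it reaches from about 0.2 to 0.875 m from the base axis. Payload 3.4 kg.
Tool frame: the origin (TCP) lies midway between the tips of the shut fingers; the grasp point (between the pads) lies behind it (grasp_offset is the z of the grasp point in the tool frame, in m); z points along the fingers, y is the line along which they close (so a half turn about z gives the same grasp; the last joint's range is limited). The gripper opens to 94 mm and grips with 3 to 60 N. Pads are 16 mm wide; open, the fingers measure 119 mm over their backs; the gripper's body (75 mm by 177 mm) begins 78 mm behind the grasp point.
Start: joints at [-1.251, 0.276, 1.505, -0, 1.361, -0.121], TCP at [0.245, -0.52, 0.168] pointing down, gripper open.
Joint ranges: [-2.89, 2.89], [-0.75, 2.08], [0.22, 2.7], [-1.18, 4.32], [0.11, 2.71], [-2.7, 2.7]. Speed limits (rad/s): [2.57, 2.57, 3.14, 3.14, 3.14, 3.14].

INTERFACE

Orientations are given as a unit quaternion [x, y, z, w].
In Python, from workcell import sense, get_image, sign_off, grasp_offset gives the robot as it stands. The module is installed in compiled form; this text tells all that it offers.
- The arm moves only by the tool move_arm, never from a script. Its argument "increments" is a list that holds one entry, the list of rows, each a list of 7 numbers: the shift along the tool's x, y, z in m, then the turn, a rotation vector about the tool's x, y, z in rad, then the opening, from 0 (shut) to 1 (fully open). A call has 1 to 12 rows; each row shifts and turns the commanded pose from where the row before left it, along the tool's axes as they then stand; what a row does not reach is not made up. A row lasts 1/12 s, in which the tool goes at most 41.7 mm and 7.16 degrees, less where a joint would pass 70% of its speed; a pose out of reach is approached as far as the arm can. A call is refused whole if a number of a shift passes 0.0417 or a number of a turn 0.125, either way. A call with a gripper value outside its range is refused whole. The fingers move at their own pace and stop on an object; "force" is the grip in N (left out, the last holds). Time passes only in rows, so rows that do not move let the fingers close. It gives the time, the measured TCP pose, the force, the opening and the grip force at its end, in the units of the state.
- sense(): the state, without advancing time (a new reading comes with each control period).
- get_image(name): name is "scene" or "top" or "wrist"; returns a dict with "pixels" (384x512x3 uint8, red, green, blue), "intrinsics" (3x3 intrinsics, pixels), "extrinsics" (4x4, takes a point from camera to world coordinates); the wrist camera has in their place "mount" (4x4, takes a point from camera to tool coordinates, whose origin is the TCP and whose axes are the flange's). Camera axes: x right, y down, z forward; pixel columns grow to the right and rows downward; lengths in m; the calibration is good to about 2 mm. The wrist camera is an equidistant fisheye: a pixel r from the principal point sees the ray r / f radians off the axis. A picture is of the moment at which its call begins: read the wrist's pose just before it. There is no depth.
- sign_off(): hands the job in; it is judged then, once.
The state is a dict: "clock": time; "joint_positions": joint angles; "dq": joint speeds; "effort": joint torques, N m; "tcp_pos": TCP position; "orientation": TCP orientation; "wrist_force": force on the tool from outside, world axes, zero at the start; "ft_torque": the same for the moment, N m; "gripper_width": opening from 0.0 (shut) to 1.0 (fully open); "gripper_force": force on a finger pad.
Only numpy, scipy, OpenCV 4.12 (cv2) and the standard library are available. Lean on these libraries where they do the work, as an engineer would, in place of code of your own. Each camera call takes 0.05 s, during which the arm holds its last target. There are 200 camera calls.

## Working session

There is one attempt and no reset: what is moved stays moved. The work goes in short steps, Python scripts to look and compute and a tool call to move; the robot and the scene stay as the last step left them, time stands still between calls to the robot, and variables do not carry over. Pictures are saved under pics/ and viewed, at most 10 in all, crops included, and the job is handed in when it is done.

Besides the shell and the picture viewer there is one more tool, called as name([rows], argument=value, ...), one row to a line, values as JSON. move_arm: Moves the arm, as the interface text tells. Its arguments: {"type":"object","properties":{"increments":{"type":"array"},"force":{"type":"number"}},"required":["increments"]}

```bash
mkdir -p pics; python3 - <<'E'
from workcell import sense,get_image,grasp_offset
import cv2,numpy as np,pickle
print(grasp_offset, sense())
d={}
for n in("scene","top","wrist"):
    d[n]=get_image(n); print(n,{k:np.round(v,4).tolist() for k,v in d[n].items() if k!='pixels'})
pickle.dump(d,open('d0.pkl','wb'))
a=cv2.resize(d['top']['pixels'][...,::-1],(800,600),interpolation=cv2.INTER_CUBIC);cv2.imwrite('pics/top0.png',a)
a=cv2.resize(d['scene']['pixels'][...,::-1],(800,600),interpolation=cv2.INTER_CUBIC);cv2.imwrite('pics/scene0.png',a)
E
```

```text
-0.0188 {'clock': 0.0, 'joint_positions': array([-1.25101607e+00,  2.76604495e-01,  1.50609836e+00, -3.86173494e-05,
        1.36066140e+00, -1.20983308e-01]), 'dq': array([ 0.00091427, -0.00010091,  0.00089601, -0.00028436,  0.00037345,
        0.00183786]), 'effort': array([-2.42251763e-04, -4.04589593e+01, -2.37233251e+01,  7.01972726e-02,
        3.45579511e-02, -1.31096799e-04]), 'tcp_pos': array([ 0.24510836, -0.51946714,  0.16701322]), 'orientation': array([ 9.75812795e-01,  2.18606049e-01, -1.06689591e-04, -8.79555796e-04]), 'wrist_force': array([-0.45428552, -0.42841702,  0.15654772]), 'ft_torque': array([ 0.01993183, -0.00393521, -0.05137895]), 'gripper_force': 0.0, 'gripper_width': 1.0003779489129472}
scene {'intrinsics': [[354.9918, 0.0, 253.0269], [0.0, 354.9918, 192.2436], [0.0, 0.0, 1.0]], 'extrinsics': [[-0.1985, 0.6127, -0.765, 1.1715], [0.98, 0.1341, -0.1469, 0.1364], [0.0126, -0.7788, -0.6271, 0.6234], [0.0, 0.0, 0.0, 1.0]]}
top {'intrinsics': [[432.1758, 0.0, 249.3691], [0.0, 432.1758, 192.7484], [0.0, 0.0, 1.0]], 'extrinsics': [[-0.0193, -0.9966, 0.0807, 0.411], [-0.9997, 0.0205, 0.0148, -0.0069], [-0.0164, -0.0804, -0.9966, 1.2877], [0.0, 0.0, 0.0, 1.0]]}
wrist {'intrinsics': [[297.3186, 0.0, 259.4225], [0.0, 297.3186, 185.822], [0.0, 0.0, 1.0]], 'mount': [[0.0013, -0.9666, -0.2563, 0.0748], [1.0, 0.0014, -0.0004, -0.0007], [0.0007, -0.2563, 0.9666, -0.218], [0.0, 0.0, 0.0, 1.0]]}
```

View pics/top0.png

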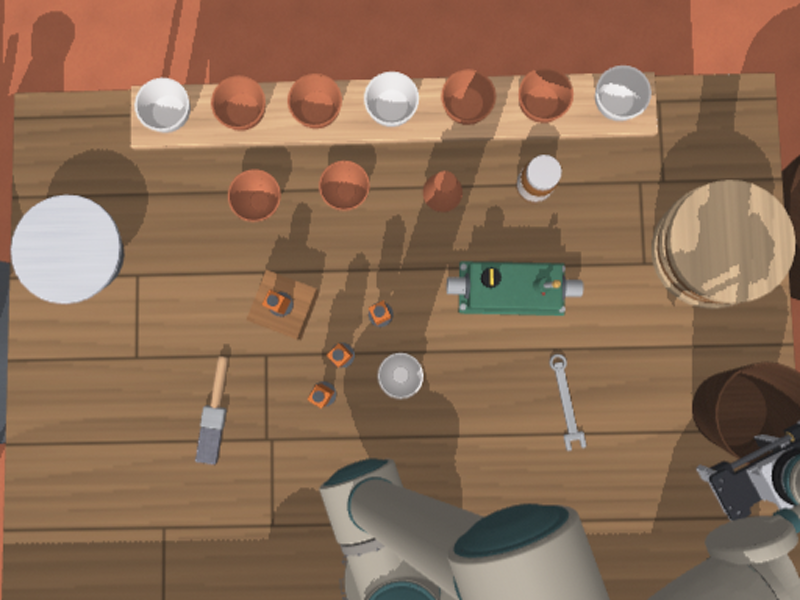

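View pics/scene0.png

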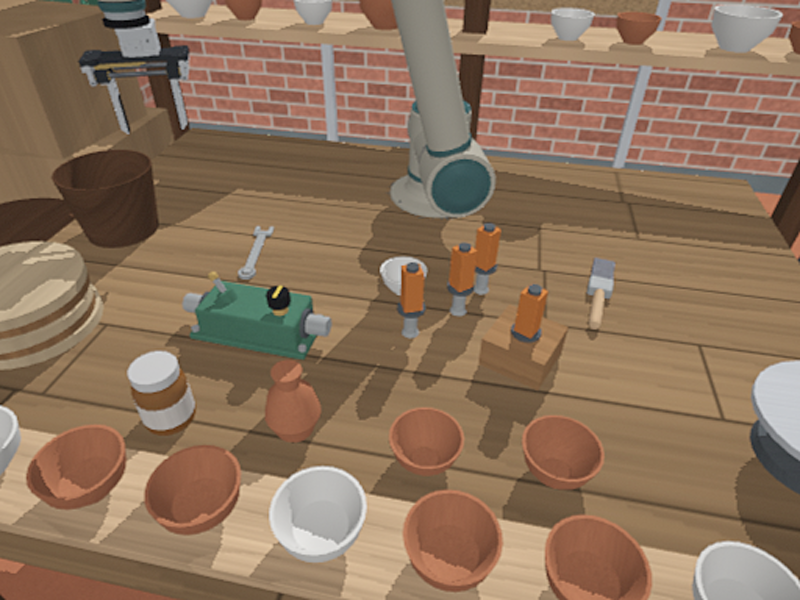

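The top view (800x600) shows four orange-handled couplers: (274,299) in the wooden holder, and (380,312), (339,355), (320,395) standing free. Image left is the robot's left, so the one in the holder at (274,299) is farthest left and is the one meant. The bearing is at (512,287), with the cap at (491,277) and the nipple at (552,285).

```bash
cat > h.py <<'E'
import numpy as np,cv2,pickle
from scipy.spatial.transform import Rotation as R
def ray(im,uv,tcp=None):
    K=im['intrinsics'];u,v=uv
    d=np.array([(u-K[0,2])/K[0,0],(v-K[1,2])/K[1,1],1.])
    if 'mount' in im:
        r=np.hypot(d[0],d[1]);d=np.array([d[0]/r*np.sin(r),d[1]/r*np.sin(r),np.cos(r)]) if r>1e-9 else d
        T=np.eye(4);T[:3,:3]=R.from_quat(tcp[1]).as_matrix();T[:3,3]=tcp[0];E=T@im['mount']
    else:E=im['extrinsics']
    d=E[:3,:3]@d
    return E[:3,3],d/np.linalg.norm(d)
def plane(im,uv,z,tcp=None):
    o,d=ray(im,uv,tcp);return o+d*(z-o[2])/d[2]
def proj(im,p,tcp=None):
    K=im['intrinsics']
    if 'mount' in im:
        T=np.eye(4);T[:3,:3]=R.from_quat(tcp[1]).as_matrix();T[:3,3]=tcp[0];E=T@im['mount']
    else:E=im['extrinsics']
    c=E[:3,:3].T@(np.asarray(p)-E[:3,3])
    if 'mount' in im:
        r=np.hypot(c[0],c[1]);t=np.arctan2(r,c[2]);x,y=c[:2]/max(r,1e-9)*t
    else:x,y=c[:2]/c[2]
    return np.array([K[0,0]*x+K[0,2],K[1,1]*y+K[1,2]])
def tri(rays):
    A=sum(np.eye(3)-np.outer(d,d) for o,d in rays);b=sum((np.eye(3)-np.outer(d,d))@o for o,d in rays)
    return np.linalg.solve(A,b)
def blobs(im,lo,hi,amin=8,roi=None):
    h=cv2.cvtColor(im['pixels'],cv2.COLOR_RGB2HSV);m=cv2.inRange(h,np.array(lo),np.array(hi))
    if roi:
        k=np.zeros_like(m);x0,y0,x1,y1=roi;k[y0:y1,x0:x1]=255;m&=k
    cs,_=cv2.findContours(m,cv2.RETR_EXTERNAL,cv2.CHAIN_APPROX_NONE)
    return sorted([c for c in cs if len(c)>2 and cv2.contourArea(c)>=amin],key=cv2.contourArea,reverse=True)
def cen(c):
    m=cv2.moments(c);return np.array([m['m10'],m['m01']])/m['m00']
E
python3 - <<'E'
from h import *
d=pickle.load(open('d0.pkl','rb'));t=d['top'];s=d['scene']
g=blobs(t,(60,60,30),(90,255,200),200,(280,160,380,210))[0]
r=cv2.minAreaRect(g);print('green',r)
b=cv2.boxPoints(r);print([np.round(plane(t,p,.03),4).tolist() for p in b])
y=blobs(t,(20,120,120),(35,255,255),2,(305,165,325,190));print([(cen(c),cv2.minAreaRect(c)) for c in y]);
for c in y[:1]:
    print('bar',plane(t,cen(c),.098))
ys=blobs(s,(20,120,120),(35,255,255),2,(165,175,195,200));print([cen(c) for c in ys])
print('bar2',plane(s,cen(ys[0]),.098))
o=blobs(t,(5,150,100),(18,255,255),10,(150,170,215,220));print([(cen(c),cv2.contourArea(c)) for c in o])
a=t['pixels'][165:225,150:215,::-1];b2=t['pixels'][160:210,280:380,::-1];e=s['pixels'][170:230,115:215,::-1]
f=s['pixels'][170:250,300:370,::-1]
W=np.zeros((600,800,3),np.uint8)
def put(a,x,y,w,h):W[y:y+h,x:x+w]=cv2.resize(a,(w,h),interpolation=cv2.INTER_CUBIC)
put(a,0,0,325,300);put(b2,330,0,470,235);put(e,330,300,470,282);put(f,0,305,258,295)
cv2.imwrite('pics/crop0.png',W)
E
```

```text
green ((327.0472412109375, 184.32711791992188), (66.61470031738281, 32.64446258544922), 1.2453641891479492)
[[0.4893, -0.1159, 0.03], [0.585, -0.1207, 0.03], [0.5765, -0.3147, 0.03], [0.4811, -0.3088, 0.03]]
[(array([314.5, 177. ]), ((314.5, 177.0), (10.0, 1.0), 90.0))]
bar [ 0.54728391 -0.17002271  0.098     ]
[array([176.91176471, 186.52941176])]
bar2 [ 0.54829952 -0.16931382  0.098     ]
[(array([176.07328605, 192.87352246]), 141.0)]
```

View pics/crop0.png

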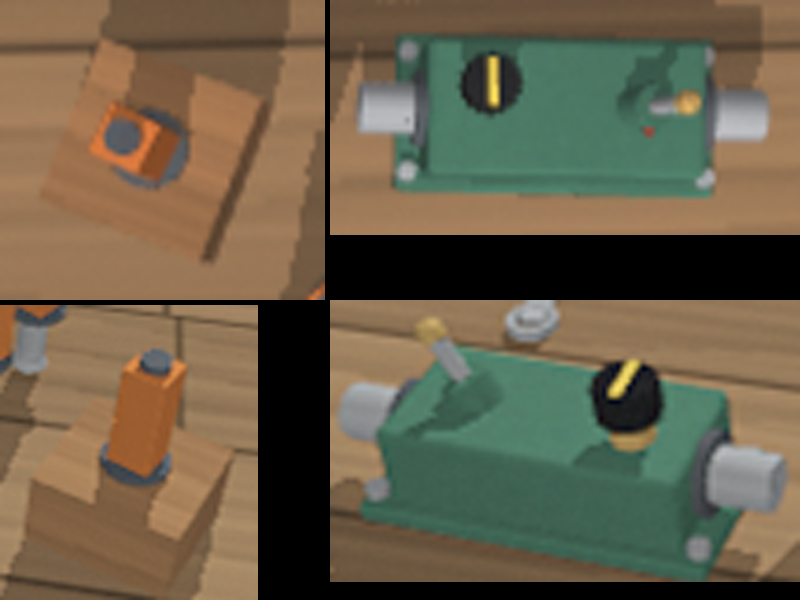

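The crops confirm it: the coupler seated in the wooden holder, top crop (135,140), is the one meant. The cap's yellow bar lies along world x, and the nipple leans to the right (-y). Next I move above the cap.

move_arm([
  [[0,0,-0.03,0,0,0,1],[0.035,-0.0155,-0.004,0,0,0,1],[0.035,-0.0155,-0.004,0,0,0,1],[0.035,-0.0155,0,0,0,0,1],[0.035,-0.0155,0,0,0,0,1],[0.035,-0.0155,0,0,0,0,1],[0.035,-0.0155,0,0,0,0,1],[0.035,-0.0155,0,0,0,0,1],[0.035,-0.0155,0,0,0,0,1],[0.035,-0.0155,0,0,0,0,1],[0.035,-0.0155,0,0,0,0,1],[0.035,-0.0155,0,0,0,0,1]],
])

```text
clock: 1.15
tcp_pos: [0.5215, -0.1998, 0.2057]
orientation: [0.976, 0.219, -0.0, -0.0]
wrist_force: [0.2, 0.1, -1.4]
gripper_width: 1.002
gripper_force: 0.0
```

move_arm([
  [[0.035,-0.0155,0,0,0,0,0.75],[0,0,0,0,0,-0.11,0.75],[0,0,0,0,0,-0.11,0.75],[0,0,0,0,0,-0.11,0.75],[0,0,0,0,0,0,0.75],[0,0,0,0,0,0,0.75]],
])

```text
clock: 1.65
tcp_pos: [0.5457, -0.1725, 0.2056]
orientation: [0.927, 0.375, -0.0, -0.0]
wrist_force: [-0.7, -0.5, 0.2]
gripper_width: 0.751
gripper_force: 0.0
```

```bash
python3 - <<'E'
from h import *
from workcell import *
s=sense();w=get_image('wrist');t=get_image('top')
pickle.dump((s,w,t),open('d1.pkl','wb'))
print({k:np.round(s[k],3) for k in('clock','joint_positions','tcp_pos','orientation','gripper_width')})
tc=(s['tcp_pos'],s['orientation'])
y=blobs(w,(20,120,120),(35,255,255),5)
for c in y[:5]:print('yellow',cen(c),cv2.contourArea(c),plane(w,cen(c),.098,tc))
cv2.imwrite('pics/w1.png',cv2.resize(w['pixels'][...,::-1],(800,600),interpolation=cv2.INTER_CUBIC))
E
```

```text
{'clock': np.float64(1.65), 'joint_positions': array([-0.428,  0.254,  1.443, -0.   ,  1.445,  0.375]), 'tcp_pos': array([ 0.546, -0.172,  0.206]), 'orientation': array([ 0.927,  0.375, -0.   , -0.   ]), 'gripper_width': np.float64(0.751)}
yellow [337.37845036 337.73559322] 2065.0 [ 0.44881211 -0.42876503  0.098     ]
yellow [131.80394265 291.52903226] 465.0 [ 0.29999577 -0.15778579  0.098     ]
yellow [387.01186624 291.49478605] 463.5 [ 0.55163217 -0.41712829  0.098     ]
yellow [260.23346829 173.23346829] 123.5 [ 0.54821685 -0.17031388  0.098     ]
yellow [314.65686275 247.17647059] 17.0 [ 0.52828929 -0.28307448  0.098     ]
```

View pics/w1.png

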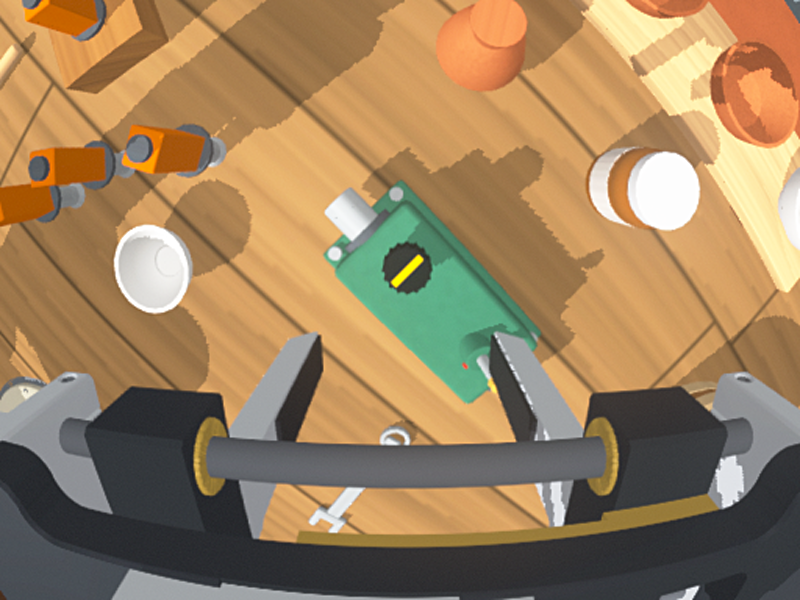

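The wrist view puts the cap at (407,267) and the nipple at (487,380), with the fingers clear of both. The cap position agrees across all three views at (0.548, -0.170). I'll lower, grip and turn.

move_arm([
  [[0.003,0,0.035,0,0,0,0.75],[0,0,0.035,0,0,0,0.75],[0,0,0.035,0,0,0,0.75],[0,0,0.022,0,0,0,0.75],[0,0,0.01,0,0,0,0.75],[0,0,0,0,0,0,0.2],[0,0,0,0,0,0,0.2],[0,0,0,0,0,0,0.2],[0,0,0,0,0,0,0.2],[0,0,0,0,0,0,0.2]],
], force=20)

```text
clock: 2.58
tcp_pos: [0.5492, -0.1711, 0.0706]
orientation: [0.927, 0.376, 0.001, 0.001]
wrist_force: [-0.2, -0.0, -0.3]
gripper_width: 0.432
gripper_force: 0.0
```

move_arm([
  [[0,0,0,0,0,0,0.2],[0,0,0,0,0,0,0.2],[0,0,0,0,0,0,0.2],[0,0,0,0,0,0,0.2]],
], force=20)

```text
clock: 2.92
tcp_pos: [0.548, -0.1706, 0.069]
orientation: [0.927, 0.376, 0.0, 0.0]
wrist_force: [-0.2, 0.1, 0.4]
gripper_width: 0.201
gripper_force: 0.0
```

```bash
python3 - <<'E'
from h import *
from workcell import *
s=sense();w=get_image('wrist');c=get_image('scene')
W=np.zeros((600,800,3),np.uint8)
W[:400,:400]=cv2.resize(w['pixels'][100:300,160:360,::-1],(400,400),interpolation=cv2.INTER_CUBIC)
W[:400,400:]=cv2.resize(c['pixels'][110:250,110:250,::-1],(400,400),interpolation=cv2.INTER_CUBIC)
cv2.imwrite('pics/g1.png',W[:400])
E
```

```text
(no output)
```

View pics/g1.png

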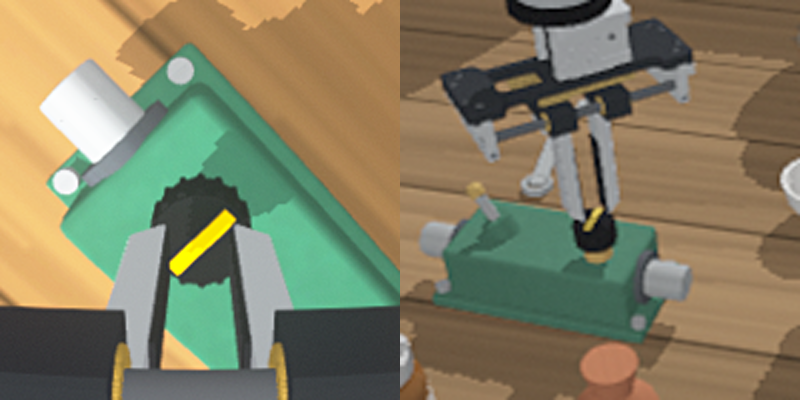

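Force is 0 at a 19 mm opening. The pictures show the finger tips (wrist crop (165,230) and (240,230)) over the cap rather than around it. I'll triangulate the real tip position.

```bash
python3 - <<'E'
from h import *
from workcell import *
s=sense();w=get_image('wrist');c=get_image('scene');t=get_image('top')
tc=(s['tcp_pos'],s['orientation']);Rm=R.from_quat(tc[1]).as_matrix()
print(s['tcp_pos'],s['gripper_width'],'tcp in scene',proj(c,tc[0]),'captop',proj(c,(.548,-.170,.098)))
def tool(p):return np.round(Rm.T@(p-tc[0]),4)
for uv in((171.3,185.3),(181.8,181.8),(177,183.5)):
    o,d=ray(c,uv)
    # intersect with tool plane x=+-0.008,0
    for x in(-.008,0,.008):
        n=Rm[:,0];k=((tc[0]+n*x-o)@n)/(d@n);print(uv,x,tool(o+k*d))
for uv in((242.5,214),(279,214)):
    o,d=ray(w,uv,tc)
    for x in(-.008,0,.008):
        n=Rm[:,0];k=((tc[0]+n*x-o)@n)/(d@n);print('w',uv,x,tool(o+k*d))
cv2.imwrite('pics/g2.png',cv2.resize(c['pixels'][150:205,150:210,::-1],(600,550),interpolation=cv2.INTER_CUBIC))
E
```

```text
[ 0.54797326 -0.17054634  0.06890175] 0.19701156747589607 tcp in scene [177.92978679 195.75246261] captop [176.68566502 186.41672748]
(171.3, 185.3) -0.008 [-0.008   0.0096 -0.031 ]
(171.3, 185.3) 0 [ 0.      0.0121 -0.0373]
(171.3, 185.3) 0.008 [ 0.008   0.0145 -0.0435]
(181.8, 181.8) -0.008 [-0.008  -0.0175 -0.0307]
(181.8, 181.8) 0 [-0.     -0.0147 -0.037 ]
(181.8, 181.8) 0.008 [ 0.008  -0.012  -0.0433]
(177, 183.5) -0.008 [-0.008  -0.005  -0.0306]
(177, 183.5) 0 [-0.     -0.0024 -0.0368]
(177, 183.5) 0.008 [ 0.008   0.0003 -0.0431]
w (242.5, 214) -0.008 [-0.008  -0.0142  0.0067]
w (242.5, 214) 0 [-0.     -0.0129 -0.015 ]
w (242.5, 214) 0.008 [ 0.008  -0.0116 -0.0366]
w (279, 214) -0.008 [-0.008   0.0152  0.0068]
w (279, 214) 0 [-0.      0.0136 -0.0149]
w (279, 214) 0.008 [ 0.008   0.0121 -0.0366]
```

View pics/g2.png

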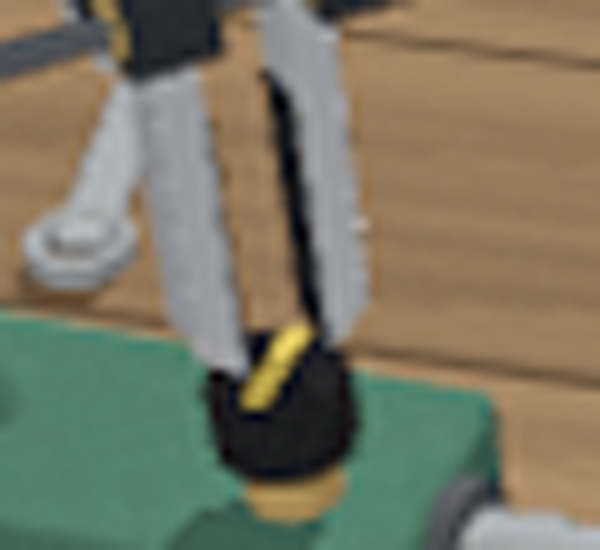

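The rays from both views meet near tool z ≈ -0.037, so the visible tips end short of the stated TCP and sit just above the cap. I'll reopen, go down in small steps and watch the force.

move_arm([
  [[0,0,0,0,0,0,0.65],[0,0,0,0,0,0,0.65],[0,0,0,0,0,0,0.65],[0,0,0,0,0,0,0.65],[0,0,0,0,0,0,0.65],[0,0,0,0,0,0,0.65],[0,0,0.003,0,0,0,0.65],[0,0,0.003,0,0,0,0.65],[0,0,0,0,0,0,0.65]],
])

```text
clock: 3.92
tcp_pos: [0.5474, -0.1703, 0.0621]
orientation: [0.927, 0.376, -0.001, -0.0]
wrist_force: [0.9, 0.1, 0.2]
gripper_width: 0.648
gripper_force: 0.0
```

move_arm([
  [[0,0,0.003,0,0,0,0.65],[0,0,0.002,0,0,0,0.65],[0,0,0,0,0,0,0.65]],
])

```text
clock: 4.17
tcp_pos: [0.5476, -0.1704, 0.0573]
orientation: [0.927, 0.376, -0.0, -0.0]
wrist_force: [-0.2, 0.0, -0.0]
gripper_width: 0.651
gripper_force: 0.0
```

The TCP now reads below the block's top with no contact, so the tips do end behind it. I'll continue.

move_arm([
  [[0,0,0.004,0,0,0,0.65],[0,0,0.004,0,0,0,0.65],[0,0,0.004,0,0,0,0.65],[0,0,0.002,0,0,0,0.65],[0,0,0,0,0,0,0.65]],
])

```text
clock: 4.58
tcp_pos: [0.5475, -0.1704, 0.0431]
orientation: [0.927, 0.376, -0.0, -0.0]
wrist_force: [0.0, 0.0, -0.7]
gripper_width: 0.652
gripper_force: 0.0
```

move_arm([
  [[0,0,0,0,0,0,0.2],[0,0,0,0,0,0,0.2],[0,0,0,0,0,0,0.2],[0,0,0,0,0,0,0.2],[0,0,0,0,0,0,0.2],[0,0,0,0,0,0,0.2],[0,0,0,0,0,0,0.2],[0,0,0,0,0,0,0.2]],
], force=20)

```text
clock: 5.25
tcp_pos: [0.5484, -0.1709, 0.0441]
orientation: [0.927, 0.376, 0.0, 0.0]
wrist_force: [0.4, -0.6, 0.0]
gripper_width: 0.354
gripper_force: 20.0
```

It gripped at 33 mm, which is the cap. Now I turn anticlockwise (tool -z).

move_arm([
  [[0,0,0,0,0,-0.12,0.2],[0,0,0,0,0,-0.12,0.2],[0,0,0,0,0,-0.12,0.2],[0,0,0,0,0,-0.12,0.2],[0,0,0,0,0,-0.12,0.2],[0,0,0,0,0,-0.12,0.2],[0,0,0,0,0,-0.12,0.2],[0,0,0,0,0,-0.12,0.2],[0,0,0,0,0,-0.12,0.2],[0,0,0,0,0,-0.12,0.2]],
])

```text
clock: 6.08
tcp_pos: [0.5487, -0.171, 0.0441]
orientation: [0.55, 0.835, 0.0, 0.001]
wrist_force: [0.1, -0.8, 0.1]
gripper_width: 0.358
gripper_force: 20.0
```

move_arm([
  [[0,0,0,0,0,-0.08,0.2],[0,0,0,0,0,-0.08,0.2],[0,0,0,0,0,-0.08,0.2],[0,0,0,0,0,-0.08,0.2],[0,0,0,0,0,0,0.2]],
])

```text
clock: 6.5
tcp_pos: [0.5485, -0.1707, 0.044]
orientation: [0.413, 0.911, 0.0, 0.001]
wrist_force: [0.7, -0.5, 0.0]
gripper_width: 0.355
gripper_force: 20.0
```

```bash
python3 - <<'E'
from h import *
from workcell import *
s=sense();print({k:np.round(s[k],3) for k in('clock','joint_positions','tcp_pos','orientation','wrist_force','ft_torque')})
w=get_image('wrist');c=get_image('scene')
tc=(s['tcp_pos'],s['orientation'])
def ends(im,roi,tc,z):
    y=blobs(im,(20,120,120),(35,255,255),5,roi)
    for b in y:
        p=np.array([plane(im,q[0],z,tc)[:2] for q in b]);v=np.linalg.svd(p-p.mean(0))[2][0];print(cen(b),cv2.contourArea(b),p.mean(0),'ang',np.arctan2(v[1],v[0]))
ends(w,(220,180,300,250),tc,.098)
s0,w0,t0=pickle.load(open('d1.pkl','rb'));ends(w0,(240,150,280,200),(s0['tcp_pos'],s0['orientation']),.098)
E
```

```text
{'clock': np.float64(6.5), 'joint_positions': array([-0.423,  0.369,  1.694,  0.   ,  1.078, -1.144]), 'tcp_pos': array([ 0.549, -0.171,  0.044]), 'orientation': array([0.413, 0.911, 0.   , 0.001]), 'wrist_force': array([ 0.725, -0.523,  0.022]), 'ft_torque': array([-0.147, -0.425, -0.176])}
[260.71709402 235.66196581] 390.0 [ 0.54900276 -0.16996923] ang -1.7474683720774207
[260.23346829 173.23346829] 123.5 [ 0.54817528 -0.17031294] ang 3.1400542951932375
```

The bar turned from 0 to 1.394 rad, or about 1.44 relative to the block, and the grip slipped for the rest with -0.18 N m on the wrist, so it is at the stop. One more nudge, then release and lift.

move_arm([
  [[0,0,0,0,0,-0.08,0.2],[0,0,0,0,0,0,0.2],[0,0,0,0,0,0,0.65],[0,0,0,0,0,0,0.65],[0,0,0,0,0,0,0.65],[0,0,0,0,0,0,0.65],[0,0,-0.03,0,0,0,0.65],[0,0,-0.04,0,0,0,0.65],[0,0,-0.04,0,0,0,0.65],[0,0,-0.04,0,0,0,0.65],[0,0,-0.03,0,0,0,0.65]],
])

```text
clock: 7.52
tcp_pos: [0.5485, -0.1707, 0.2275]
orientation: [0.376, 0.927, -0.0, 0.002]
wrist_force: [-0.4, -0.6, -0.4]
gripper_width: 0.649
gripper_force: 0.0
```

```bash
python3 - <<'E'
from h import *
from workcell import *
s=sense();print({k:np.round(s[k],3) for k in('clock','tcp_pos','orientation','wrist_force')})
w=get_image('wrist');c=get_image('scene');t=get_image('top')
pickle.dump((s,w,t,c),open('d2.pkl','wb'))
tc=(s['tcp_pos'],s['orientation'])
def ends(im,roi,tc,z):
    for b in blobs(im,(20,120,120),(35,255,255),5,roi):
        p=np.array([plane(im,q[0],z,tc)[:2] for q in b]);v=np.linalg.svd(p-p.mean(0))[2][0];print(cen(b),cv2.contourArea(b),p.mean(0),'ang',np.arctan2(v[1],v[0]))
ends(w,(235,140,290,200),tc,.098)
# coupler: screw (grey) on top, dark bluish
d=pickle.load(open('d0.pkl','rb'))
for n,roi in(('top',(160,180,195,205)),('scene',(330,178,352,198))):
    im=d[n]
    h=cv2.cvtColor(im['pixels'],cv2.COLOR_RGB2HSV)
    for b in blobs(im,(90,20,30),(130,140,190),4,roi)[:4]:print(n,cen(b),cv2.contourArea(b),plane(im,cen(b),.140))
# handle top face edge directions in top view: top orange bright
for b in blobs(d['top'],(5,150,100),(18,255,255),10,(150,170,215,220)):
    print(cv2.approxPolyDP(b,2,True)[:,0].tolist(),cv2.minAreaRect(b))
# holder polygon
for b in blobs(d['top'],(10,60,60),(25,170,255),800,(150,165,215,222))[:2]:print(cv2.contourArea(b),cv2.minAreaRect(b))
W=np.zeros((400,800,3),np.uint8)
W[:,:400]=cv2.resize(w['pixels'][120:280,180:340,::-1],(400,400),interpolation=cv2.INTER_CUBIC)
x=t['pixels'][165:225,150:215,::-1];W[:,400:]=cv2.resize(x,(400,400),interpolation=cv2.INTER_CUBIC)
cv2.imwrite('pics/c2.png',W)
E
```

```text
{'clock': np.float64(7.517), 'tcp_pos': array([ 0.548, -0.171,  0.227]), 'orientation': array([ 0.376,  0.927, -0.   ,  0.002]), 'wrist_force': array([-0.359, -0.604, -0.406])}
[259.24546722 171.55788006] 119.5 [ 0.54885927 -0.17007595] ang -1.729140972641684
top [173.63888889 192.18518519] 18.0 [0.50962199 0.21252608 0.14      ]
scene [341.78616352 184.8490566 ] 26.5 [0.51347356 0.21221998 0.14      ]
[[172, 185], [168, 195], [181, 200], [185, 192]] ((176.30001831054688, 192.90000915527344), (14.758047103881836, 11.180339813232422), 26.56505012512207)
3584.0 ((182.0, 193.0), (56.0, 64.0), 90.0)
```

View pics/c2.png

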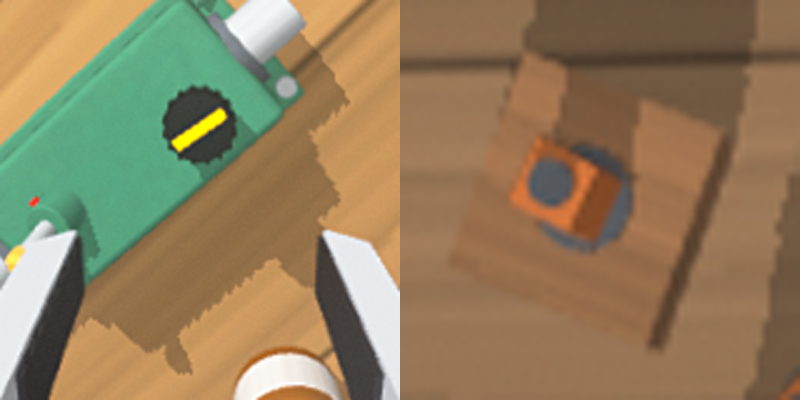

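The bar now reads 1.454 rad relative to the block, so the cap is open at its stop. The right crop shows the coupler handle at about (565,190), with edges near 20–25°. I'll move over it and measure from close up.

move_arm([
  [[0.0245,0.0208,-0.003,0,0,0,0.7],[0.0245,0.0208,0,0,0,0,0.7],[0.0245,0.0208,0,0,0,0,0.7],[0.0245,0.0208,0,0,0,0,0.7],[0.0245,0.0208,0,0,0,0,0.7],[0.0245,0.0208,0,0,0,0,0.7],[0.0245,0.0208,0,0,0,0,0.7],[0.0245,0.0208,0,0,0,0,0.7],[0.0245,0.0208,0,0,0,0,0.7],[0.0245,0.0208,0,0,0,0,0.7],[0.0245,0.0208,0,0,0,0,0.7],[0.0235,0.0202,0,0,0,0,0.7]],
])

```text
clock: 8.67
tcp_pos: [0.5094, 0.2135, 0.2246]
orientation: [0.376, 0.927, -0.001, -0.002]
wrist_force: [-0.1, -0.7, 0.3]
gripper_width: 0.695
gripper_force: 0.0
```

move_arm([
  [[0,0,0,0,0,-0.12,0.7],[0,0,0,0,0,-0.12,0.7],[0,0,0,0,0,-0.12,0.7],[0,0,0,0,0,0,0.7],[0,0,0,0,0,0,0.7]],
])

```text
clock: 9.08
tcp_pos: [0.5102, 0.212, 0.2251]
orientation: [0.205, 0.979, -0.001, -0.001]
wrist_force: [0.2, -0.5, 0.1]
gripper_width: 0.7
gripper_force: 0.0
```

```bash
python3 - <<'E'
from h import *
from workcell import *
s=sense();w=get_image('wrist');print({k:np.round(s[k],4) for k in('clock','joint_positions','tcp_pos','orientation')})
tc=(s['tcp_pos'],s['orientation']);print('exp top px',proj(w,(.5115,.2125,.14),tc))
pickle.dump((s,w),open('d3.pkl','wb'))
for b in blobs(w,(5,150,100),(18,255,255),60,(190,100,330,260)):
    q=cv2.approxPolyDP(b,3,True)[:,0];print(cv2.contourArea(b),q.tolist(),np.round([plane(w,p,.134,tc)[:2] for p in q],4).tolist())
for b in blobs(w,(90,20,30),(130,140,190),20,(190,100,330,260))[:4]:print('grey',cen(b),cv2.contourArea(b),plane(w,cen(b),.14,tc))
cv2.imwrite('pics/c3.png',cv2.resize(w['pixels'][80:280,160:360,::-1],(600,600),interpolation=cv2.INTER_CUBIC))
E
```

```text
{'clock': np.float64(9.0833), 'joint_positions': array([ 2.6790e-01,  2.1730e-01,  1.4451e+00, -1.0000e-04,  1.4826e+00,
       -8.8900e-01]), 'tcp_pos': array([0.5102, 0.212 , 0.2251]), 'orientation': array([ 2.055e-01,  9.787e-01, -8.000e-04, -1.500e-03])}
exp top px [259.57111245 181.76551047]
5542.0 [[296, 128], [243, 127], [221, 131], [225, 203], [297, 201]] [[0.4752, 0.2698], [0.4524, 0.2196], [0.4467, 0.1969], [0.5196, 0.1675], [0.5492, 0.2408]]
```

View pics/c3.png

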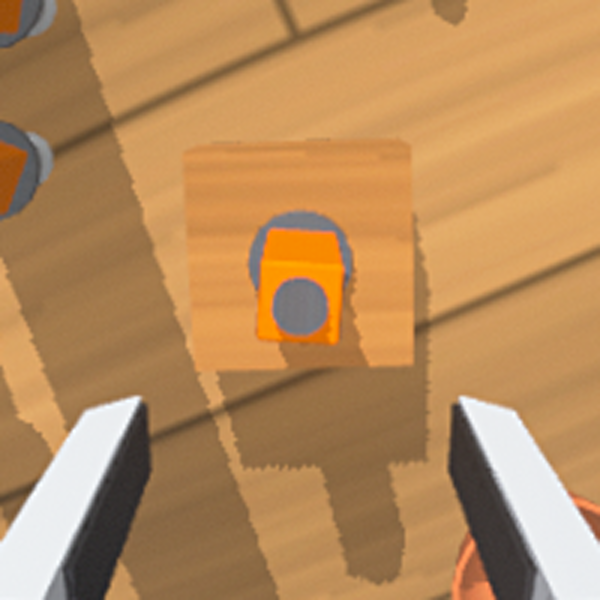

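The handle's top face is centred at crop (300,304) with the screw at (300,306), which maps to (0.5115, 0.2125). It is turned about 4° clockwise from the fingers, so I'll align, lower and grip.

move_arm([
  [[-0.001,0.001,0.03,0,0,0.065,0.7],[0,0,0.038,0,0,0,0.7],[0,0,0.038,0,0,0,0.7],[0,0,0.038,0,0,0,0.7],[0,0,0.02,0,0,0,0.7],[0,0,0.01,0,0,0,0.7],[0,0,0,0,0,0,0.1],[0,0,0,0,0,0,0.1],[0,0,0,0,0,0,0.1],[0,0,0,0,0,0,0.1],[0,0,0,0,0,0,0.1],[0,0,0,0,0,0,0.1]],
], force=50)

```text
clock: 10.13
tcp_pos: [0.5128, 0.2116, 0.0541]
orientation: [0.235, 0.972, -0.001, 0.001]
wrist_force: [0.2, -0.3, 7.0]
gripper_width: 0.316
gripper_force: 49.9
```

move_arm([
  [[0,0,0,0,0,0,0.1],[0,0,0,0,0,0,0.1],[0,0,0,0,0,0,0.1],[0,0,0,0,0,0,0.1]],
])

```text
clock: 10.47
tcp_pos: [0.5129, 0.2117, 0.0541]
orientation: [0.235, 0.972, -0.001, 0.001]
wrist_force: [-0.9, -4.4, 5.8]
gripper_width: 0.316
gripper_force: 50.0
```

The handle is gripped at 29.7 mm. I'll lift straight up.

move_arm([
  [[0,0,-0.008,0,0,0,0.1],[0,0,-0.015,0,0,0,0.1],[0,0,-0.02,0,0,0,0.1],[0,0,-0.025,0,0,0,0.1],[0,0,-0.03,0,0,0,0.1],[0,0,-0.03,0,0,0,0.1],[0,0,-0.03,0,0,0,0.1],[0,0,-0.03,0,0,0,0.1],[0,0,-0.02,0,0,0,0.1],[0,0,-0.01,0,0,0,0.1],[0,0,0,0,0,0,0.1]],
], force=60)

```text
clock: 11.38
tcp_pos: [0.5136, 0.2134, 0.273]
orientation: [0.236, 0.972, 0.001, 0.002]
wrist_force: [-0.6, 0.3, -3.8]
gripper_width: 0.314
gripper_force: 60.0
```

```bash
python3 - <<'E'
from h import *
from workcell import *
s=sense();w=get_image('wrist');c=get_image('scene');t=get_image('top');pickle.dump((s,w,c,t),open('d4.pkl','wb'))
print({k:np.round(s[k],4) for k in('clock','joint_positions','tcp_pos','orientation','wrist_force','gripper_width')})
# nipple: triangulate brass tip in scene+top (d0)
d=pickle.load(open('d0.pkl','rb'))
P=[]
for n,roi in(('top',(345,170,365,195)),('scene',(125,170,148,192))):
    for b in blobs(d[n],(15,90,90),(35,255,255),3,roi)[:2]:
        print(n,cen(b),cv2.contourArea(b),b[:,0].min(0),b[:,0].max(0));
    P.append(ray(d[n],cen(blobs(d[n],(15,90,90),(35,255,255),3,roi)[0])))
print('brass head centre',tri(P))
s1,w1,t1=pickle.load(open('d1.pkl','rb'));T1=(s1['tcp_pos'],s1['orientation'])
s2,w2,t2,c2=pickle.load(open('d2.pkl','rb'));T2=(s2['tcp_pos'],s2['orientation'])
for w_,T,roi in((w1,T1,(300,230,330,262)),(w2,T2,(175,210,200,240))):
    bb=blobs(w_,(15,90,90),(35,255,255),3,roi);print([(cen(b),cv2.contourArea(b)) for b in bb]);
# predicted nipple geometry
cap=np.array([.5485,-.170,.06]);yw=-.042;Rz=R.from_euler('z',yw)
base=cap+Rz.apply([-.01,-.095,0]);n=Rz.apply([0,-np.sin(.45),np.cos(.45)]);print('base',base,'n',n)
for L in(.04,.05,.06,.07):print(L,base+n*L,proj(d['top'],base+n*L),proj(d['scene'],base+n*L),proj(w1,base+n*L,T1))
W=np.zeros((600,800,3),np.uint8)
def put(a,x,y,w,h):W[y:y+h,x:x+w]=cv2.resize(a[...,::-1],(w,h),interpolation=cv2.INTER_CUBIC)
put(d['scene']['pixels'][165:205,120:160],0,0,300,300);put(d['top']['pixels'][165:200,335:375],0,300,300,262)
put(c['pixels'][90:240,280:405],300,0,500,600)
cv2.imwrite('pics/n4.png',W)
E
```

```text
{'clock': np.float64(11.3833), 'joint_positions': array([ 2.6830e-01,  2.0430e-01,  1.3477e+00,  5.0000e-04,  1.5851e+00,
       -8.2700e-01]), 'tcp_pos': array([0.5136, 0.2134, 0.273 ]), 'orientation': array([0.2355, 0.9719, 0.0013, 0.0018]), 'wrist_force': array([-0.5541,  0.2656, -3.7557]), 'gripper_width': np.float64(0.3137)}
top [355.86419753 181.17283951] 13.5 [354 179] [358 183]
top [362.76666667 174.75      ] 10.0 [362 171] [364 178]
scene [134.11886305 176.55555556] 258.0 [125 170] [147 187]
brass head centre [ 0.53384855 -0.28466934  0.09884808]
[(array([312.19510061, 255.10848644]), 190.5)]
[(array([185.16666667, 222.23737374]), 33.0)]
base [ 0.53451999 -0.26449635  0.06      ] n [-0.01826318 -0.43458195  0.9004471 ]
0.04 [ 0.53378946 -0.28187962  0.09601788] [355.13839413 181.08487971] [136.05787738 177.66126923] [317.01030365 242.95442322]
0.05 [ 0.53360683 -0.28622544  0.10502236] [357.47927612 180.76542868] [133.74022574 174.45343253] [320.53090364 248.4257143 ]
0.06 [ 0.5334242  -0.29057126  0.11402683] [359.85621761 180.44105677] [131.39663937 171.20969985] [324.16093184 254.07798313]
0.07 [ 0.53324157 -0.29491708  0.1230313 ] [362.27005825 180.11164936] [129.02668049 167.92946526] [327.90165211 259.9143183 ]
```

View pics/n4.png

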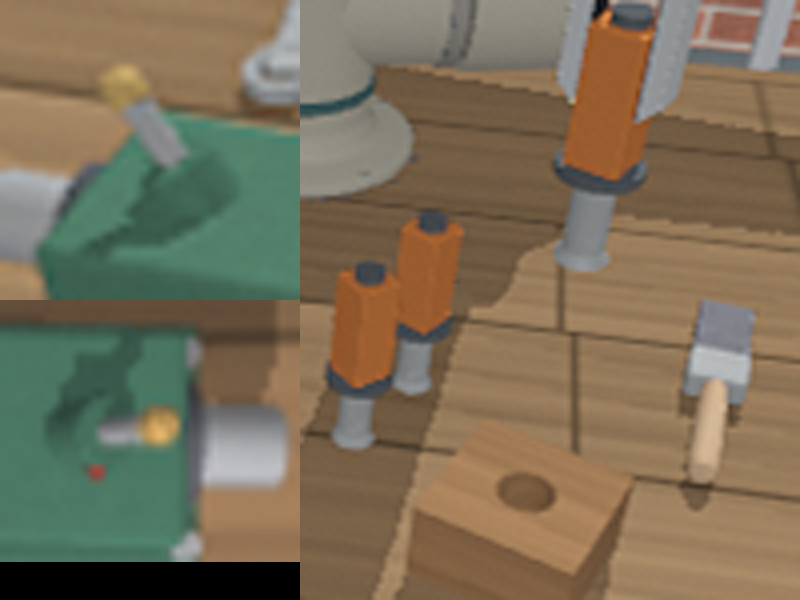

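This shows the coupler hanging from the gripper, nose mouth at crop (582,260) and screw at (632,15), with the holder empty. The brass nipple head is at scene (136.5,176.6) and top (356.1,181.8). I'll compute the in-hand offset and the approach.

```bash
python3 - <<'E'
from h import *
s,w,c,t=pickle.load(open('d4.pkl','rb'));d=pickle.load(open('d0.pkl','rb'))
Rm=R.from_quat(s['orientation']).as_matrix();p=s['tcp_pos']
for nm,z in(('screwtop',-.086),('flange',-.003),('mouth',.05)):print(nm,p+Rm[:,2]*z,proj(c,p+Rm[:,2]*z),proj(w,p+Rm[:,2]*z,(p,s['orientation'])),proj(t,p+Rm[:,2]*z))
for b in blobs(w,(90,20,30),(130,140,190),15,(200,120,320,330))[:4]:print('w grey',cen(b),cv2.contourArea(b),cv2.boundingRect(b))
for b in blobs(w,(5,150,100),(18,255,255),60,(200,100,330,330))[:3]:print('w or',cen(b),cv2.contourArea(b),cv2.boundingRect(b))
h=cv2.cvtColor(c['pixels'],cv2.COLOR_RGB2HSV)
m=cv2.inRange(h,(5,150,100),(18,255,255))[85:140,330:385];ys,xs=np.nonzero(m);
for r in range(96,136,3):
    k=xs[ys==r-85]+330
    if len(k):print(r,k.min(),k.max(),end=' | ')
print()
# nipple head
sel=[]
for n,roi in(('top',(348,172,362,190)),('scene',(128,168,144,184))):
    bb=blobs(d[n],(20,110,110),(32,255,255),3,roi);print(n,[(cen(b),cv2.contourArea(b)) for b in bb]);sel.append(ray(d[n],cen(bb[0])))
X=tri(sel);print('head ctr blobs',X);X2=tri([ray(d['top'],(356.1,181.8)),ray(d['scene'],(136.5,176.6))]);print('eye',X2)
s1,w1,_=pickle.load(open('d1.pkl','rb'));
print('w1 proj',proj(w1,X,(s1['tcp_pos'],s1['orientation'])),proj(w1,X2,(s1['tcp_pos'],s1['orientation'])))
E
```

```text
screwtop [0.51325003 0.21325492 0.35898276] [362.36992504  91.30436278] [257.80659928 262.32395629] [153.99999851 182.27474362]
flange [0.51359179 0.21339441 0.27598358] [353.90547275 131.10793631] [258.23014621 208.42971981] [162.2536476  185.80902303]
mouth [0.51381002 0.21348347 0.22298411] [349.11763112 153.62247117] [258.38219956 189.74204469] [166.85788558 187.78059504]
w grey [213.92901879 297.85247042] 239.5 (200, 284, 33, 43)
w grey [252.5408805  268.38993711] 26.5 (241, 252, 38, 25)
w grey [225.04651163 306.94573643] 21.5 (221, 302, 12, 10)
w or [259.1977999  237.80478435] 4772.5 (230, 190, 59, 94)
w or [256.94374595 152.389717  ] 3857.5 (221, 121, 72, 73)
w or [322.8577633  240.76872964] 307.0 (314, 226, 16, 28)
96 353 358 | 99 352 367 | 102 351 366 | 105 351 366 | 108 350 365 | 111 350 364 | 114 349 363 | 117 348 363 | 120 348 367 | 123 347 366 | 126 347 365 | 129 346 364 | 132 351 360 | 
top []Traceback (most recent call last):
  File "<stdin>", line 16, in <module>
IndexError: list index out of range
```

```bash
python3 - <<'E'
from h import *
s,w,c,t=pickle.load(open('d4.pkl','rb'));d=pickle.load(open('d0.pkl','rb'))
s2,w2,t2,c2=pickle.load(open('d2.pkl','rb'));T2=(s2['tcp_pos'],s2['orientation'])
bb=blobs(d['scene'],(20,90,90),(35,255,255),3,(130,171,143,182));print([(cen(b),cv2.contourArea(b)) for b in bb])
a=ray(d['top'],(355.9,181.4));b=ray(d['scene'],(136.5,176.6));e=ray(w2,(185.2,222.2),T2)
for r in([a,b],[a,e],[a,b,e]):
    X=tri(r);print(X,proj(d['top'],X),proj(d['scene'],X),proj(w2,X,T2))
n=R.from_euler('z',-.042).apply([0,-np.sin(.45),np.cos(.45)]);tip=X+n*.0055;print('tip',tip)
Rm=R.from_quat(s['orientation']).as_matrix();p=s['tcp_pos'];z=Rm[:,2]
rv=np.cross(z,-n);rv*=np.arccos(z@-n)/np.linalg.norm(rv);print('rotvec tool',Rm.T@rv)
tgt=tip+n*(.04+.052);print('target tcp',tgt,'delta tool',Rm.T@(tgt-p))
E
```

```text
[(array([135.92307692, 175.88461538]), 13.0)]
[ 0.53217973 -0.28233628  0.09818467] [355.50624256 181.57778945] [136.00924949 176.55680005] [187.31547614 222.40669886]
[ 0.53100921 -0.28262949  0.10155472] [355.90992128 181.86892583] [135.84775875 175.16988396] [185.91372674 222.91778102]
[ 0.53118856 -0.2832054   0.09773832] [355.79960036 181.94587537] [135.89789927 176.42594772] [186.40187842 222.18077311]
tip [ 0.53108811 -0.2855956   0.10269077]
rotvec tool [-4.05103051e-01  1.91685789e-01 -4.33680869e-19]
target tcp [ 0.5294079  -0.32557714  0.18553191] delta tool [-0.26055887 -0.4722299   0.08661015]
```

move_arm([
  [[-0.0093,-0.0168,0,0,0,0,0.1],[-0.0186,-0.0337,0,0,0,0,0.1],[-0.0186,-0.0337,0,0,0,0,0.1],[-0.0186,-0.0337,0,0,0,0,0.1],[-0.0186,-0.0337,0,0,0,0,0.1],[-0.0186,-0.0337,0,0,0,0,0.1],[-0.0186,-0.0337,0,0,0,0,0.1],[-0.0186,-0.0337,0,0,0,0,0.1],[-0.0186,-0.0337,0,0,0,0,0.1],[-0.0186,-0.0337,0,0,0,0,0.1],[-0.0186,-0.0337,0,0,0,0,0.1],[-0.0186,-0.0337,0,0,0,0,0.1]],
])

```text
clock: 12.53
tcp_pos: [0.524, -0.2309, 0.2685]
orientation: [0.236, 0.972, 0.001, -0.002]
wrist_force: [-0.3, -0.1, -4.3]
gripper_width: 0.318
gripper_force: 60.0
```

move_arm([
  [[-0.0186,-0.0337,0,0,0,0,0.1],[-0.0186,-0.0337,0,0,0,0,0.1],[-0.0093,-0.0168,0,0,0,0,0.1],[0,0,0,-0.081,0.0383,0,0.1],[0,0,0,-0.081,0.0383,0,0.1],[0,0,0,-0.081,0.0383,0,0.1],[0,0,0,-0.081,0.0383,0,0.1],[0,0,0,-0.081,0.0384,0,0.1],[0,0,0,0,0,0,0.1],[0,0,0,0,0,0,0.1]],
])

```text
clock: 13.37
tcp_pos: [0.5275, -0.327, 0.2675]
orientation: [0.231, 0.947, 0.218, -0.047]
wrist_force: [-0.2, 0.0, -4.0]
gripper_width: 0.314
gripper_force: 60.0
```

```bash
cat > st.py <<'E'
from h import *
from workcell import *
def go(tip,so,mz=.052,off=(0,0)):
    s=sense();Rm=R.from_quat(s['orientation']).as_matrix();p=s['tcp_pos'];z=Rm[:,2]
    n=R.from_euler('z',-.042).apply([0,-np.sin(.45),np.cos(.45)])
    rv=np.cross(z,-n);rv*=np.arcsin(np.linalg.norm(rv))/np.linalg.norm(rv)
    print({k:np.round(s[k],3) for k in('clock','joint_positions','tcp_pos','wrist_force','gripper_width')})
    print('rotvec',np.round(Rm.T@rv,4),'delta tool',np.round(Rm.T@(tip+n*(so+mz)-p)-np.r_[off,0],4))
    return s
E
python3 -c "
from st import *
go(np.array([.5315,-.2856,.103]),.02)"
```

```text
{'clock': np.float64(13.367), 'joint_positions': array([-0.872,  0.506,  1.005,  0.318,  1.959, -1.891]), 'tcp_pos': array([ 0.527, -0.327,  0.267]), 'wrist_force': array([-0.167,  0.046, -4.036]), 'gripper_width': np.float64(0.314)}
rotvec [-0.0025 -0.0057  0.    ] delta tool [-0.0171 -0.0297  0.0941]
```

move_arm([
  [[-0.017,-0.03,0.01,-0.0025,-0.0057,0,0.1],[0,0,0.02,0,0,0,0.1],[0,0,0.02,0,0,0,0.1],[0,0,0.02,0,0,0,0.1],[0,0,0.015,0,0,0,0.1],[0,0,0.009,0,0,0,0.1],[0,0,0,0,0,0,0.1],[0,0,0,0,0,0,0.1]],
])

```text
clock: 14.03
tcp_pos: [0.5318, -0.3153, 0.1721]
orientation: [0.23, 0.948, 0.217, -0.042]
wrist_force: [0.5, 0.3, -4.4]
gripper_width: 0.319
gripper_force: 60.0
```

```bash
python3 - <<'E'
from st import *
tip=np.array([.5315,-.2856,.103]);s=go(tip,.02)
c=get_image('scene');t=get_image('top');w=get_image('wrist');pickle.dump((s,w,c,t),open('d5.pkl','wb'))
Rm=R.from_quat(s['orientation']).as_matrix();p=s['tcp_pos'];n=-Rm[:,2]
for nm,q in(('screwtop',p+n*.084),('flange50',p-n*.002),('mouth',p-n*.052),('tip',tip)):print(nm,q,proj(c,q),proj(t,q))
W=np.zeros((600,800,3),np.uint8)
def put(a,x,y,w,h):W[y:y+h,x:x+w]=cv2.resize(a[...,::-1],(w,h),interpolation=cv2.INTER_CUBIC)
put(c['pixels'][115:215,90:210],0,0,720,600)
cv2.imwrite('pics/n5.png',W[:,:720])
E
```

```text
{'clock': np.float64(14.033), 'joint_positions': array([-0.859,  0.521,  1.205,  0.307,  1.741, -1.952]), 'tcp_pos': array([ 0.532, -0.315,  0.172]), 'wrist_force': array([ 0.473,  0.331, -4.381]), 'gripper_width': np.float64(0.319)}
rotvec [-0.0022  0.004   0.    ] delta tool [ 0.     -0.0036  0.0032]
screwtop [ 0.53003642 -0.35156281  0.24789499] [ 94.8144816  118.34702256] [398.57492023 175.26228879]
flange50 [ 0.53182526 -0.3144817   0.17032056] [117.49658122 150.13796491] [374.33208172 178.49615871]
mouth [ 0.53286528 -0.29292291  0.12521916] [129.67407243 167.2057817 ] [361.73090381 180.17709101]
tip [ 0.5315 -0.2856  0.103 ] [134.52569966 174.65874483] [357.10937886 181.61293925]
```

View pics/n5.png

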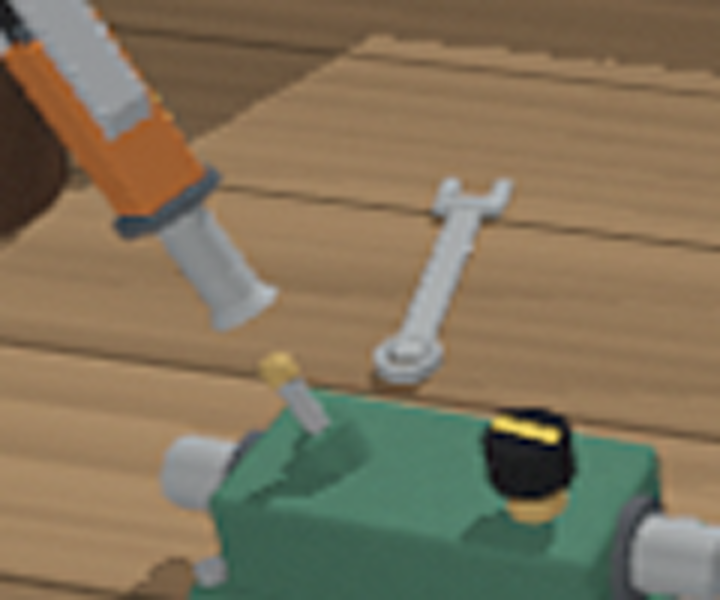

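The coupler mouth is at crop (245,309), lined up with the brass tip at (273,356) and close to parallel. The cap's bar shows its open position at (527,430). I'll apply the 3.6 mm lateral correction and bring the mouth to the tip.

move_arm([
  [[0,-0.0036,0,-0.002,0.004,0,0.1],[0,0,0.01,0,0,0,0.1],[0,0,0.01,0,0,0,0.1],[0,0,0.005,0,0,0,0.1],[0,0,0,0,0,0,0.1],[0,0,0,0,0,0,0.1]],
])

```text
clock: 14.68
tcp_pos: [0.5299, -0.3077, 0.1467]
orientation: [0.23, 0.947, 0.22, -0.044]
wrist_force: [0.6, 0.5, -3.3]
gripper_width: 0.319
gripper_force: 60.0
```

```bash
python3 -c "
from st import *
s=go(np.array([.5315,-.2856,.103]),-.018);print(s['wrist_force'],s['ft_torque'])"
```

```text
{'clock': np.float64(14.683), 'joint_positions': array([-0.855,  0.529,  1.257,  0.307,  1.69 , -1.964]), 'tcp_pos': array([ 0.53 , -0.308,  0.147]), 'wrist_force': array([ 0.584,  0.475, -3.315]), 'gripper_width': np.float64(0.319)}
rotvec [ 0.0018 -0.0021 -0.    ] delta tool [-0.0002  0.001   0.015 ]
[ 0.58409056  0.47512798 -3.31504026] [-0.57237663 -0.15477236  0.02487132]
```

move_arm([
  [[0,0.001,0.003,0,0,0,0.1],[0,0,0.003,0,0,0,0.1],[0,0,0.003,0,0,0,0.1],[0,0,0,0,0,0,0.1]],
])

```text
clock: 15.02
tcp_pos: [0.532, -0.3035, 0.1394]
orientation: [0.23, 0.947, 0.219, -0.042]
wrist_force: [3.1, -0.0, -6.6]
gripper_width: 0.314
gripper_force: 60.0
```

move_arm([
  [[0,0,0.002,0,0,0,0.1],[0,0,0.002,0,0,0,0.1],[0,0,0,0,0,0,0.1]],
])

```text
clock: 15.27
tcp_pos: [0.5321, -0.302, 0.1361]
orientation: [0.23, 0.947, 0.219, -0.042]
wrist_force: [5.1, -0.6, -3.3]
gripper_width: 0.315
gripper_force: 60.0
```

```bash
python3 -c "
from st import *
s=go(np.array([.5315,-.2856,.103]),-.018);Rm=R.from_quat(s['orientation']).as_matrix();print('tool F',Rm.T@(s['wrist_force']-[0,0,-4]),'M',Rm.T@s['ft_torque'])"
```

```text
{'clock': np.float64(15.267), 'joint_positions': array([-0.848,  0.529,  1.283,  0.31 ,  1.66 , -1.966]), 'tcp_pos': array([ 0.532, -0.302,  0.136]), 'wrist_force': array([ 5.109, -0.606, -3.316]), 'gripper_width': np.float64(0.315)}
rotvec [ 0.0017  0.0019 -0.    ] delta tool [ 0.0013 -0.0003  0.0029]
tool F [-4.67848784  2.1093029  -0.77386839] M [-0.03641102 -1.29513665 -0.08274502]
```

The nipple is inside the flare, pushing sideways with about 5 N. I'll shift along that push to relieve it.

move_arm([
  [[-0.0015,0.0007,0,0,0,0,0.1],[0,0,0,0,0,0,0.1],[0,0,0,0,0,0,0.1]],
])

```text
clock: 15.52
tcp_pos: [0.5324, -0.3019, 0.136]
orientation: [0.23, 0.947, 0.219, -0.044]
wrist_force: [2.0, -1.3, -3.0]
gripper_width: 0.315
gripper_force: 60.0
```

```bash
cat > f.py <<'E'
from st import *
s=go(np.array([.5315,-.2856,.103]),-.018);Rm=R.from_quat(s['orientation']).as_matrix();print('tool F',np.round(Rm.T@(s['wrist_force']-[0,0,-4]),2),'M',np.round(Rm.T@s['ft_torque'],2))
E
python3 f.py
```

```text
{'clock': np.float64(15.517), 'joint_positions': array([-0.846,  0.531,  1.28 ,  0.308,  1.663, -1.964]), 'tcp_pos': array([ 0.532, -0.302,  0.136]), 'wrist_force': array([ 1.964, -1.256, -3.037]), 'gripper_width': np.float64(0.315)}
rotvec [ 0.001 -0.001 -0.   ] delta tool [ 0.0016 -0.0005  0.0028]
tool F [-2.09  0.27 -1.38] M [ 0.19 -0.88 -0.05]
```

move_arm([
  [[-0.001,0,0.002,0,0,0,0.1],[0,0,0.002,0,0,0,0.1],[0,0,0,0,0,0,0.1],[0,0,0,0,0,0,0.1]],
])

```text
clock: 15.85
tcp_pos: [0.5329, -0.301, 0.1333]
orientation: [0.23, 0.947, 0.219, -0.044]
wrist_force: [-0.4, -2.5, 3.0]
gripper_width: 0.317
gripper_force: 60.0
```

```bash
python3 f.py
```

```text
{'clock': np.float64(15.85), 'joint_positions': array([-0.845,  0.532,  1.285,  0.308,  1.656, -1.964]), 'tcp_pos': array([ 0.533, -0.301,  0.133]), 'wrist_force': array([-0.369, -2.467,  3.006]), 'gripper_width': np.float64(0.317)}
rotvec [ 0.0001 -0.0005  0.    ] delta tool [ 0.0022 -0.0003 -0.0001]
tool F [ 0.59  0.63 -7.39] M [ 0.32 -0.08 -0.05]
```

It is seated, with 7.4 N axial and almost no lateral force. Now I push through the snap.

move_arm([
  [[0,0,0.002,0,0,0,0.1],[0,0,0.002,0,0,0,0.1],[0,0,0.002,0,0,0,0.1],[0,0,0.002,0,0,0,0.1],[0,0,0,0,0,0,0.1],[0,0,0,0,0,0,0.1]],
])

```text
clock: 16.35
tcp_pos: [0.5332, -0.297, 0.125]
orientation: [0.23, 0.947, 0.219, -0.044]
wrist_force: [-0.9, -1.3, 3.2]
gripper_width: 0.314
gripper_force: 60.0
```

```bash
python3 f.py
```

```text
{'clock': np.float64(16.35), 'joint_positions': array([-0.841,  0.534,  1.302,  0.309,  1.637, -1.967]), 'tcp_pos': array([ 0.533, -0.297,  0.125]), 'wrist_force': array([-0.936, -1.289,  3.181]), 'gripper_width': np.float64(0.314)}
rotvec [ 0.0008 -0.0015  0.    ] delta tool [ 0.0022 -0.0003 -0.0093]
tool F [ 1.62  1.38 -7.04] M [ 0.47  0.02 -0.08]
```

move_arm([
  [[0,0,0.002,0,0,0,0.1],[0,0,0.002,0,0,0,0.1],[0,0,0,0,0,0,0.1],[0,0,0,0,0,0,0.1]],
])

```text
clock: 16.68
tcp_pos: [0.5333, -0.2968, 0.1243]
orientation: [0.23, 0.947, 0.218, -0.043]
wrist_force: [-3.6, -6.0, 14.5]
gripper_width: 0.319
gripper_force: 60.0
```

```bash
python3 f.py
```

```text
{'clock': np.float64(16.683), 'joint_positions': array([-0.84 ,  0.532,  1.306,  0.309,  1.631, -1.968]), 'tcp_pos': array([ 0.533, -0.297,  0.124]), 'wrist_force': array([-3.619, -5.962, 14.459]), 'gripper_width': np.float64(0.319)}
rotvec [-0.001   0.0015  0.    ] delta tool [ 0.0024 -0.0003 -0.01  ]
tool F [  4.09   0.86 -19.29] M [ 0.34  0.74 -0.06]
```

It is at the hard stop: 19 N axial, and 4 mm of command moved it only 0.7 mm. I'll add a little margin, ease the lateral load and let it settle.

move_arm([
  [[0.001,0,0.001,0,0,0,0.1],[0,0,0,0,0,0,0.1],[0,0,0,0,0,0,0.1],[0,0,0,0,0,0,0.1],[0,0,0,0,0,0,0.1],[0,0,0,0,0,0,0.1],[0,0,0,0,0,0,0.1],[0,0,0,0,0,0,0.1]],
])

```text
clock: 17.35
tcp_pos: [0.5332, -0.2967, 0.1243]
orientation: [0.23, 0.948, 0.218, -0.042]
wrist_force: [-2.2, -7.2, 16.0]
gripper_width: 0.314
gripper_force: 60.0
```

```bash
python3 - <<'E'
exec(open('f.py').read())
w=get_image('wrist');c=get_image('scene');d=pickle.load(open('d0.pkl','rb'))
a,b=pickle.load(open('d5.pkl','rb'))[2],c
y=blobs(c,(20,120,120),(35,255,255),2,(165,175,195,200));y0=blobs(a,(20,120,120),(35,255,255),2,(165,175,195,200));print([(cen(q),cv2.minAreaRect(q)[1:]) for q in y[:1]+y0[:1]])
df=np.abs(c['pixels'].astype(int)-d['scene']['pixels']).max(2)>60;df=df.astype(np.uint8)
n,l,st,ce=cv2.connectedComponentsWithStats(df);print([(st[i].tolist()) for i in range(1,n) if st[i][4]>25])
E
```

```text
{'clock': np.float64(17.35), 'joint_positions': array([-0.841,  0.53 ,  1.309,  0.309,  1.628, -1.969]), 'tcp_pos': array([ 0.533, -0.297,  0.124]), 'wrist_force': array([-2.248, -7.239, 16.016]), 'gripper_width': np.float64(0.314)}
rotvec [-0.0015  0.0041  0.    ] delta tool [ 0.0022 -0.0004 -0.0101]
tool F [  2.56   1.07 -21.22] M [ 0.33  0.64 -0.05]
[(array([177.2020202 , 186.02020202]), ((10.429031372070312, 2.425356149673462), 14.03624439239502)), (array([177.2020202 , 186.02020202]), ((10.429031372070312, 2.425356149673462), 14.03624439239502))]
[[27, 1, 8, 7, 27], [50, 0, 53, 43, 823], [287, 12, 6, 11, 36], [14, 20, 12, 8, 35], [110, 29, 11, 21, 125], [26, 31, 12, 18, 61], [294, 34, 14, 55, 422], [18, 38, 8, 6, 39], [41, 44, 37, 30, 291], [109, 50, 11, 33, 158], [267, 62, 16, 13, 121], [42, 67, 56, 42, 928], [316, 86, 9, 12, 43], [60, 91, 65, 60, 1175], [274, 95, 19, 6, 51], [276, 98, 36, 39, 754], [303, 99, 12, 5, 30], [311, 100, 28, 32, 472], [278, 111, 8, 5, 29], [121, 162, 16, 11, 55], [172, 183, 11, 8, 47], [327, 211, 19, 9, 57], [20, 301, 16, 18, 114]]
```

The coupler holds at the stop with 21 N axial, and the cap's bar is unchanged. Handing in.

```bash
python3 -c "
from workcell import sign_off
print(sign_off())"
```

```text
the job is handed in; nothing more can be done
None
```

The relief cap is open at its stop, and the coupler is snapped onto the nipple, pressed fully home, and was still gripped and held down with about 21 N when I handed in at about 17 s.

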